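# Clear the sharps and put the cassette away after a procedure

## Task

Clear up after the procedure, sharps first: take every used injector pen (those in the blue stand and any lying on the bench) and push it through the sprung flap of the yellow sharps bin so that it drops right in and the flap springs shut behind it. Once all the pens are in the bin, slide the bin's orange closure fully over the mouth, and slide the steel instrument cassette into the upper slot of the rack until it is fully home. Leave the bottle, the bowl and the marker where they are.

Things in the scene. Friction and masses are not known exactly. Their poses are not given: they have to be found in the camera images.
- bin: Sharps bin: translucent yellow tub, outside 230 (x) x 190 (y) mm, flat red lid, its top 205 mm above the bench; hollow, 197 mm deep inside, walls 3 mm. Fixed for the run; place and turn vary. Origin at the centre of its underside; x runs along the lid from the mouth to where the closure is parked, y along the mouth's long side.
- bin_mouth (a point): Centre of the bin's rectangular mouth, at the lid's top surface: 60 mm along the bin's x, 150 mm along its y, closed by the flap. The lid is 4 mm thick; under the mouth's -x long edge a plain chute wall hangs 60 mm down, so nothing hooks under the lid there. Axes as the bin's.
- flap (a joint): White flap in the mouth, 58 x 147 mm, hinged at the mouth's +x long edge, opening down into the bin; rad, 0 shut, at most 1.45. Sprung shut: 0.5 N at the free (-x) edge starts it, 1.2 N opens it wide. A pen laid on it does not open it; it can nip a pen against the mouth's edge until that is pushed past it (40 to 60 mm below the lid). Closed fingers fit through the mouth.
- closure (a joint): Orange sliding closure (temporary closure) on top of the lid: plate 78 x 160 x 4 mm that slides along the bin's x; 0 when it covers the mouth fully, up to 0.088 m when parked clear of it. About 1.2 N to slide it; it stays where it is left. Parked (at least 0.076) at the start.
- closure_grip (a point): Middle of the closure's upright orange grip bar: 12 mm thick (along the bin's x), 50 mm long (along its y), 20 mm tall; the point is 10 mm below its top and 10 mm above the closure plate, and 14.5 mm above the lid. It moves with the closure. Axes as the bin's.
- stand: Blue stand with six upright square pockets (three along x, two along y), base 172 (x) x 112 (y) mm, 80 mm tall; pockets 21 mm square inside, at -60, 0, 60 mm in its x and -30, 30 mm in its y, floor 6 mm above the bench. Fixed for the run; place and turn vary. Origin at the centre of its underside.
- pen0_mid (a point): Used injector pen, rigid, 120 mm long: orange needle shield 12 mm across (0 to 20 mm from its tip), white round body 16 mm across (20 to 120 mm) with two side ribs (19.6 mm over them, 40 to 62 mm from the tip) that stop it rolling, green button end. 25 to 50 g. Starts in a pocket of the blue stand, shield down, upright or leaning a little. Point: on its axis, half-way; its z axis runs from shield to button end. None if there is no such pen today.
- pen1_mid (a point): Used injector pen, rigid, 120 mm long: orange needle shield 12 mm across (0 to 20 mm from its tip), white round body 16 mm across (20 to 120 mm) with two side ribs (19.6 mm over them, 40 to 62 mm from the tip) that stop it rolling, green button end. 25 to 50 g. Starts in a pocket of the blue stand, shield down, upright or leaning a little. Point: on its axis, half-way; its z axis runs from shield to button end. None if there is no such pen today.
- pen2_mid (a point): Used injector pen, rigid, 120 mm long: orange needle shield 12 mm across (0 to 20 mm from its tip), white round body 16 mm across (20 to 120 mm) with two side ribs (19.6 mm over them, 40 to 62 mm from the tip) that stop it rolling, green button end. 25 to 50 g. Starts in a pocket of the blue stand, shield down, upright or leaning a little. Point: on its axis, half-way; its z axis runs from shield to button end. None if there is no such pen today.
- pen3_mid (a point): Used injector pen, rigid, 120 mm long: orange needle shield 12 mm across (0 to 20 mm from its tip), white round body 16 mm across (20 to 120 mm) with two side ribs (19.6 mm over them, 40 to 62 mm from the tip) that stop it rolling, green button end. 25 to 50 g. Starts in a pocket of the blue stand, shield down, upright or leaning a little. Point: on its axis, half-way; its z axis runs from shield to button end. None if there is no such pen today.
- pen4_mid (a point): Used injector pen, rigid, 120 mm long: orange needle shield 12 mm across (0 to 20 mm from its tip), white round body 16 mm across (20 to 120 mm) with two side ribs (19.6 mm over them, 40 to 62 mm from the tip) that stop it rolling, green button end. 25 to 50 g. Starts in a pocket of the blue stand, shield down, upright or leaning a little. Point: on its axis, half-way; its z axis runs from shield to button end. None if there is no such pen today.
- pen5_mid (a point): Used injector pen, rigid, 120 mm long: orange needle shield 12 mm across (0 to 20 mm from its tip), white round body 16 mm across (20 to 120 mm) with two side ribs (19.6 mm over them, 40 to 62 mm from the tip) that stop it rolling, green button end. 25 to 50 g. Starts in a pocket of the blue stand, shield down, upright or leaning a little. Point: on its axis, half-way; its z axis runs from shield to button end. None if there is no such pen today.
- pen6_mid (a point): Another such used injector pen, same shape and size, that starts lying on the drape. The point is on its axis, half-way along (60 mm from either end), 8 mm above the surface it lies on; its own x axis runs along the pen from the shield to the button end. None if there is no such pen today.
- cassette: Flat closed steel instrument cassette, 180 x 50 x 18 mm, about 0.2 kg, lying flat at the start; the two ends are alike and either may go in first. For its speed only: see cassette_mid for its place.
- cassette_mid (a point): Centre of the cassette, 9 mm above its underside. Its x axis runs along the 180 mm length, y across the 50 mm width, z up.
- rack: Aluminium steriliser rack, 130 mm deep (x), 64 wide, 62 tall. Upper slot free: open at the front (-x, robot side), ledges 34 mm and lips 57 mm above the bench (23 mm high), 56 mm wide, back stop at the rear. The lower slot holds a shorter cassette, flush with the front. Fixed for the run; place and turn vary. Origin at the centre of its underside.
- rack_home (a point): Where the cassette's centre lies when it is fully home in the upper slot against the back stop: 28 mm towards the front from the rack's centre, 43 mm above the bench; the cassette then stands 53 mm out of the rack's front. Axes as the rack's; the cassette slides in along +x.
- spray: White bottle with blue cap, 64 mm across, 170 mm tall; a bystander to be left alone. Origin under its centre.
- bowl: Small steel bowl, 90 mm across, 40 mm tall; a bystander to be left alone. Origin under its centre.
- marker: White felt-tip marker with blue cap, 130 mm long, lying; a bystander to be left alone.

How it is judged:
On the way, in this order (a step that is already met when the one before it is completed fails the run):
1. every used injector pen is inside the sharps bin and the flap has shut (x of pen0_mid in the frame of bin between -0.115 and 0.115 m and y of pen0_mid in the frame of bin between -0.095 and 0.095 m and z of pen0_mid in the frame of bin between 0 and 0.145 m and x of pen1_mid in the frame of bin between -0.115 and 0.115 m and y of pen1_mid in the frame of bin between -0.095 and 0.095 m and z of pen1_mid in the frame of bin between 0 and 0.145 m and x of pen2_mid in the frame of bin between -0.115 and 0.115 m and y of pen2_mid in the frame of bin between -0.095 and 0.095 m and z of pen2_mid in the frame of bin between 0 and 0.145 m and x of pen3_mid in the frame of bin between -0.115 and 0.115 m and y of pen3_mid in the frame of bin between -0.095 and 0.095 m and z of pen3_mid in the frame of bin between 0 and 0.145 m and x of pen4_mid in the frame of bin between -0.115 and 0.115 m and y of pen4_mid in the frame of bin between -0.095 and 0.095 m and z of pen4_mid in the frame of bin between 0 and 0.145 m and x of pen5_mid in the frame of bin between -0.115 and 0.115 m and y of pen5_mid in the frame of bin between -0.095 and 0.095 m and z of pen5_mid in the frame of bin between 0 and 0.145 m and x of pen6_mid in the frame of bin between -0.115 and 0.115 m and y of pen6_mid in the frame of bin between -0.095 and 0.095 m and z of pen6_mid in the frame of bin between 0 and 0.145 m and value of joint flap below 0.12 rad), for 0.2 s.
2. the cassette is fully home in the rack's upper slot (x of cassette_mid in the frame of rack_home between -0.008 and 0.008 m and y of cassette_mid in the frame of rack_home between -0.008 and 0.008 m and z of cassette_mid in the frame of rack_home between -0.006 and 0.008 m and angle between the x axis of cassette_mid and the x axis of rack_home, either way round below 0.12 rad), for 0.2 s.
At the end, for the whole second after the job is handed in: Every pen is in the bin (its middle inside the tub, below 145 mm), the flap shut (under 0.12 rad), the closure within 8 mm of fully across; the cassette is in the upper slot, within 8 mm of home, straight within 0.12 rad, at rest (all of step 1 and all of step 2 and value of joint closure below 0.008 m and linear speed of cassette below 0.02 m/s); the robot touches nothing.
It fails at once if the spray is moved by more than 4 cm (distance of spray from where it was at the start of the episode above 0.04 m).
It fails at once if the bowl is moved by more than 4 cm (distance of bowl from where it was at the start of the episode above 0.04 m).
It fails at once if the marker is moved by more than 4 cm (distance of marker from where it was at the start of the episode above 0.04 m).
It fails at once if the bottle is tipped over (angle between spray's own z axis and vertical above 0.5 rad).
Of pen0, pen1, pen2, pen3, pen4, pen5, pen6 only 4 to 6 are there at a start; the rules pass over those that are not, and their reading is None.
At some moment in a run one of cassette, pen6 may be knocked a few centimetres aside while the robot is not near it.
It also fails if it takes over 210 s, if anything falls off the work surface, if the arm or the gripper's body presses on something with over 40 N, if the wrist force passes 120 N, or if a joint passes its speed limit or range.

## Robot

A 7-joint arm with a two-finger parallel gripper is mounted at the origin on the work surface. World frame = base frame: x ahead of the robot, y to its left, z up, the work surface at z = 0. Lengths are in m, angles in rad, forces in N, time in s.
With the tool pointing down it reaches from about 0.35 to 0.9 m from the base axis. Payload 8.1 kg.
Tool frame: the origin (TCP) lies where the fingers leave the gripper's body, on its centre line; the fingertips stand 66 mm ahead of it and the grasp point (between the pads) lies 47 mm ahead of it (arm.tip_reach is the distance from the TCP to the fingertips, in m); z points along the fingers, y is the direction in which the jaws open and shut (so a half turn about z gives the same grasp; the last joint's range is limited). The gripper opens to 92 mm and grips with 3 to 60 N. Pads are 19 mm wide; open, the fingers measure 130 mm over their backs; the gripper's body (75 mm by 190 mm) begins 47 mm behind the grasp point.
Start: joints at [1.041, 0.434, 0.025, 1.573, -0.012, 1.134, -0.075], TCP at [0.259, -0.569, 0.292] pointing down, gripper open.
Joint ranges: [-2.62, 2.62], [-0.44, 2.09], [-1.27, 1.32], [0.08, 2.57], [-1.32, 4.46], [0.12, 2], [-2.74, 2.74]. Speed limits (rad/s): [2.22, 2.22, 3.01, 3.01, 3.14, 3.14, 3.14].

## Interface

Orientations are given as a rotation vector (axis times angle).
In Python, from cell import arm gives the robot as it stands.
- The arm moves only by the tool carry_out, never from a script. Its argument "plan" is a list of rows, each a list of 5 numbers: the shift along the world's x, y, z in cm, then the turn about the world's z in rad, then the finger opening in cm, from 0 to 9.18. In form: [[tx, ty, tz, spin, fingers], ...]. A call has 1 to 20 rows; each row is the pose to reach, as a shift and turn from the pose measured when the call began; what a row does not reach only later rows make up. A row lasts 1/10 s, in which the tool goes at most 50 mm and 8.59 degrees, less where a joint would pass 70% of its speed; a pose out of reach is approached as far as the arm can. A call with a gripper value outside its range is refused whole. The fingers move at their own pace and stop on an object; "squeeze" is the grip in N (left out, the last holds). Time passes only in rows, so rows that repeat a pose let the fingers close. It gives the time, the measured TCP pose, the force and the opening at its end, in the units of the state.
- arm.observe(): the state, without advancing time (a new reading comes with each control period).
- arm.get_image(name): name is "side" or "top"; returns (picture, depth): 400x640x3 uint8, red, green, blue; 400x640 float32, m along the optical axis (not along the pixel's ray), 0 where there is no reading.
- arm.get_calibration(name): a dict with "intrinsics" (3x3 intrinsics, pixels), "rvec" (rotation vector, rad) and "tvec" (3), from world to camera coordinates, as OpenCV has them. Camera axes: x right, y down, z forward; pixel columns grow to the right and rows downward; lengths in m; the calibration is good to about 2 mm. A picture is of the moment at which its call begins. get_calibration takes no time and is no camera call.
- arm.sign_off(): hands the job in, once; it reports no verdict.
The state is a dict: "clock": time; "joints": joint angles; "dq": joint speeds; "joint_efforts": joint torques, N m; "position": TCP position; "ee_rot": TCP orientation; "force": force on the tool from outside, world axes, zero at the start; "ft_torque": the same for the moment, N m; "width": opening from 0.0 (shut) to 1.0 (fully open).
Only numpy, scipy, OpenCV 4.12 (cv2) and the standard library are available. Lean on these libraries where they do the work, as an engineer would, in place of code of your own. Each camera call takes 0.05 s, during which the arm holds its last target. There are 200 camera calls.

## Working session

There is one attempt and no reset: what is moved stays moved. The work goes in short steps, Python scripts to look and compute and a tool call to move; the robot and the scene stay as the last step left them, time stands still between calls to the robot, and variables do not carry over. Pictures are saved under pics/ and viewed, about 12 in all and at most 16, crops included, and the job is handed in when it is done.

Besides the shell and the picture viewer there is one more tool, called after "Request:" as name([rows], argument=value, ...), one row to a line, values as JSON. carry_out: Moves the arm, as the interface text tells. Its arguments: {"type":"object","properties":{"plan":{"type":"array"},"squeeze":{"type":"number"}},"required":["plan"]}

```bash
mkdir -p pics; ls; cat > h.py <<'E'
import numpy as np, cv2
from cell import arm
def cal(n):
    c=arm.get_calibration(n); R=cv2.Rodrigues(np.array(c["rvec"],float))[0]
    return np.array(c["intrinsics"],float),R,np.array(c["tvec"],float).reshape(3)
def grab(n,save=None):
    im,d=arm.get_image(n)
    if save: cv2.imwrite("pics/"+save,cv2.cvtColor(im,cv2.COLOR_RGB2BGR))
    return im,d
def cloud(n,d):
    K,R,t=cal(n); v,u=np.mgrid[:d.shape[0],:d.shape[1]]
    p=np.stack([(u-K[0,2])/K[0,0]*d,(v-K[1,2])/K[1,1]*d,d],-1)
    return (p-t)@R   # world
def proj(n,P):
    K,R,t=cal(n); return cv2.projectPoints(np.array(P,float).reshape(-1,3),cv2.Rodrigues(R)[0],t,K,None)[0].reshape(-1,2)
E
python3 - <<'E'
from h import *
for n in("top","side"):
    im,d=grab(n,n+"0.png"); np.save(n+"0.npy",d)
    K,R,t=cal(n); print(n,K[0,0],-R.T@t,R[2],d.min(),d.max())
print(arm.observe())
E
```

```text
pics
top 406.4708546584871 [ 0.47379129 -0.0344439   1.24894893] [ 0.07152477 -0.00273939 -0.99743506] 0.0 2.1063328
side 484.49163248461315 [ 0.40705638 -0.85143957  0.8664085 ] [ 0.12042673  0.75407874 -0.64564902] 0.0 3.0769496
{'clock': 0.1, 'joints': array([ 1.04140745,  0.43512736,  0.02497325,  1.57397221, -0.01158909,
        1.13400095, -0.07505773]), 'dq': array([-0.00107395, -0.00209838, -0.00086739, -0.00227727,  0.00011954,
       -0.00054385, -0.00139425]), 'joint_efforts': array([ 2.87544659e-03, -6.69124389e+01,  9.88154523e-01, -3.15151584e+01,
       -6.04663161e-02,  3.74224700e-02,  9.03991975e-06]), 'position': array([ 0.25853101, -0.56863622,  0.29155262]), 'ee_rot': array([-3.06907326e+00, -6.65013665e-01,  6.56350312e-04]), 'force': array([ 0.36915483, -0.07774863, -0.81227163]), 'ft_torque': array([-0.01130323,  0.04079377, -0.02906964]), 'width': 0.996694768505335}
```

View pics/top0.png

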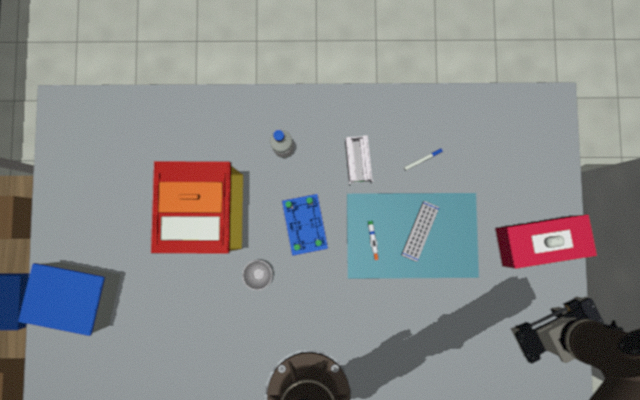

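View pics/side0.png

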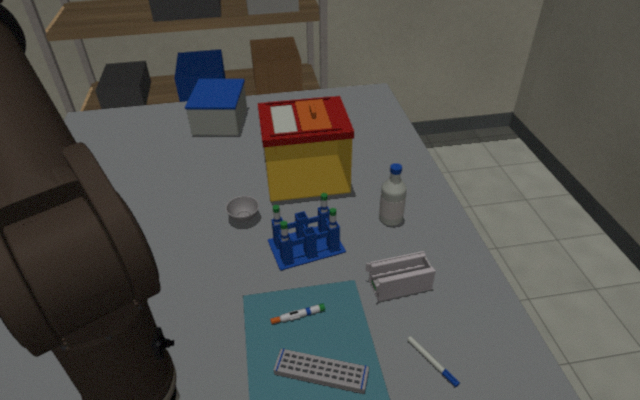

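The top view (image up = +x, left = +y) shows the bin at about (192,207), with the mouth near the robot and the closure parked on the far side. The stand at (305,224) has four green pen ends at its corners. One pen lies at (373,240), the cassette is at (421,230) and the rack at (359,158). The side view agrees.

```bash
cat >> h.py <<'E'
def seg(im,lo,hi):
    return cv2.inRange(cv2.cvtColor(im,cv2.COLOR_RGB2HSV),np.array(lo),np.array(hi))>0
def comps(m,mn=4):
    n,l,s,c=cv2.connectedComponentsWithStats(m.astype(np.uint8)*255,connectivity=8)
    return [(l==i,s[i],c[i]) for i in range(1,n) if s[i,4]>=mn]
def rect(P):
    r=cv2.minAreaRect((P[:,:2]*1000).astype(np.float32)); return np.round(np.array(r[0]),1),np.round(r[1],1),round(r[2],2)
E
python3 - <<'E'
from h import *
np.set_printoptions(precision=4,suppress=True)
T=cv2.cvtColor(cv2.imread("pics/top0.png"),cv2.COLOR_BGR2RGB);S=cv2.cvtColor(cv2.imread("pics/side0.png"),cv2.COLOR_BGR2RGB)
for n,im in(("top",T),("side",S)):
    d=np.load(n+"0.npy"); W=cloud(n,d); ok=d>0; z=W[...,2]
    print("==",n)
    X,Y=W[...,0],W[...,1]
    def R(name,m):
        m=m&ok
        if m.sum()>5: print(name,m.sum(),rect(W[m]),"z",np.percentile(z[m],[5,50,95]))
    b=(Y>.2)&(Y<.6)&(X>.3)&(X<.75)
    R("lid",b&(abs(z-.205)<.012))
    R("orange",b&(abs(z-.209)<.03)&seg(im,(5,150,120),(15,255,255)))
    R("flap",b&(abs(z-.205)<.02)&seg(im,(0,0,150),(180,70,255)))
    st=(X>.35)&(X<.65)&(Y>-.12)&(Y<.2)
    R("standbase",st&seg(im,(105,100,40),(125,255,255))&(z<.02))
    R("standtop",st&seg(im,(105,100,40),(125,255,255))&(abs(z-.08)<.008))
    for m,s,c in comps(seg(im,(50,120,40),(80,255,255)),4):
        m=m&ok
        if m.sum(): print(" green",s[4],c,np.median(W[m],0), "zmax",z[m].max())
    c=(X>.3)&(X<.7)&(Y<-.2)&(Y>-.5)
    R("cass",c&(abs(z-.018)<.006)&~seg(im,(85,60,40),(100,255,255))&(Y<-.25))
    for m,s,cc in comps(c.astype(bool)&(z>.010)&(z<.03),20): R(" comp",m)
    r=(X>.5)&(X<.8)&(Y<-.05)&(Y>-.35)
    R("rack",r&(z>.05)&(z<.075)); R("rackall",r&(z>.02)&(z<.075))
    for m,s,cc in comps(r&(z>.03)&(z<.05),10): R(" rk",m)
E
```

```text
== top
lid 6870 (array([545.5, 298.1]), array([196.6, 238.6]), 89.66) z [0.2007 0.2051 0.2114]
orange 2036 (array([571.4, 297.2]), array([166.4,  81.2]), 89.65) z [0.2052 0.209  0.2149]
flap 1323 (array([475.2, 296.9]), array([ 94. , 150.6]), 1.94) z [0.1991 0.2023 0.2054]
standbase 1420 (array([503.2,  11.1]), array([171.6, 111.3]), 10.89) z [0.001  0.0055 0.0098]
standtop 161 (array([502.7,   9.8]), array([145.7,  85.9]), 10.72) z [0.0739 0.079  0.0824]
 green 21 [309. 200.] [ 0.5667 -0.0067  0.1254] zmax 0.1292743811569733
 green 23 [288.2609 203.9565] [0.5562 0.0515 0.1252] zmax 0.12828224222303988
 green 12 [369.9167 221.9167] [ 0.5079 -0.1887  0.0145] zmax 0.01695387156993628
 green 23 [318.0435 242.3913] [ 0.4506 -0.031   0.1255] zmax 0.12957841798108613
 green 21 [296.8571 246.8095] [0.4374 0.0269 0.1254] zmax 0.12868109379679513
cass 991 (array([ 543.4, -344.5]), array([102.9, 309.6]), 86.27) z [0.0133 0.0173 0.0214]
 comp 39 (array([ 686. , -326.9]), array([ 9.6, 60.5]), 26.09) z [0.0101 0.0114 0.0151]
 comp 999 (array([ 480.6, -340.7]), array([ 51. , 180.4]), 66.76) z [0.0
[... 1424 characters left out ...]
46.2, -347.2]), array([108.4, 306.7]), 86.25) z [0.0142 0.0188 0.0214]
 comp 230 (array([ 455.1, -205.8]), array([112.8,  13.5]), 4.8) z [0.0106 0.0145 0.0184]
 comp 117 (array([ 689.2, -328.7]), array([11.9, 59.2]), 26.09) z [0.0103 0.0122 0.0153]
 comp 2346 (array([ 484.6, -343.9]), array([ 52.7, 180.3]), 66.63) z [0.0143 0.0188 0.0214]
rack 875 (array([ 698.4, -155.8]), array([141. ,  69.3]), 6.12) z [0.0522 0.0607 0.0641]
rackall 2117 (array([ 619.3, -215.2]), array([344.8, 131.7]), 38.06) z [0.0222 0.0431 0.0633]
 rk 560 (array([ 695.8, -135.2]), array([ 34.9, 140.1]), 88.25) z [0.0327 0.0361 0.046 ]
 rk 329 (array([ 700.7, -187.1]), array([139.1,   6.3]), 5.64) z [0.0313 0.0402 0.0487]
```

```bash
python3 - <<'E'
from h import *
np.set_printoptions(precision=1,suppress=True)
for n in("top","side"):
    im=cv2.cvtColor(cv2.imread(f"pics/{n}0.png"),cv2.COLOR_BGR2RGB)
    K,R,t=cal(n); v,u=np.mgrid[:400,:640]
    ray=np.stack([(u-K[0,2])/K[0,0],(v-K[1,2])/K[1,1],np.ones_like(u)],-1)@R; C=-R.T@t
    def plane(m,z):
        r=ray[m]; return C+r*((z-C[2])/r[:,2])[:,None]
    box=(u>150)&(u<235)&(v>155)&(v<258) if n=="top" else (u>255)&(u<355)&(v>90)&(v<145)
    fl=seg(im,(0,0,150),(180,80,255))&box
    m=max(comps(fl),key=lambda c:c[1][4])[0]; print(n,"flap",m.sum(),rect(plane(m,.203)))
    o=seg(im,(8,150,120),(20,255,255))&box
    m=max(comps(o),key=lambda c:c[1][4])[0]; print("closure",m.sum(),rect(plane(m,.209)))
    red=(seg(im,(0,150,60),(7,255,255))|seg(im,(172,150,60),(180,255,255))|o|fl)&box
    m=max(comps(red),key=lambda c:c[1][4])[0]; print("lid",rect(plane(m,.205)))
    px=(u>340)&(u<400)&(v>210)&(v<270) if n=="top" else (u>260)&(u<335)&(v>295)&(v<330)
    for nm,lo,hi in(("green",(45,90,40),(85,255,255)),("or",(3,130,90),(20,255,255))):
        mm=seg(im,lo,hi)&px; print(nm,mm.sum(),plane(mm,.008).mean(0)*1000)
    big=cv2.resize(im[140:280,140:420] if n=="top" else im[80:340,220:480],None,fx=2.8 if n=="top" else 2.2,fy=2.8 if n=="top" else 2.2,interpolation=cv2.INTER_CUBIC)
    cv2.imwrite(f"pics/{n}_crop.png",cv2.cvtColor(big,cv2.COLOR_RGB2BGR))
E
```

```text
top flap 1381 (array([490.2, 297.6]), array([149.3,  61.5]), 89.63)
closure 1936 (array([569.6, 296.6]), array([163.9,  77.3]), 89.64)
lid (array([546.5, 292. ]), array([263.6, 215.2]), 0.5)
green 17 [ 508.8 -189.9    8. ]
or 11 [ 404.6 -205.2    8. ]
side flap 8 (array([487.4, 248.3]), array([ 4.8, 20. ]), 12.41)
closure 814 (array([573.8, 295.9]), array([157.8,  79.2]), 89.38)
lid (array([548.1, 277.6]), array([224.3, 234.4]), 89.29)
green 41 [ 512.5 -191.4    8. ]
or 41 [ 407.5 -207.     8. ]
```

View pics/top_crop.png

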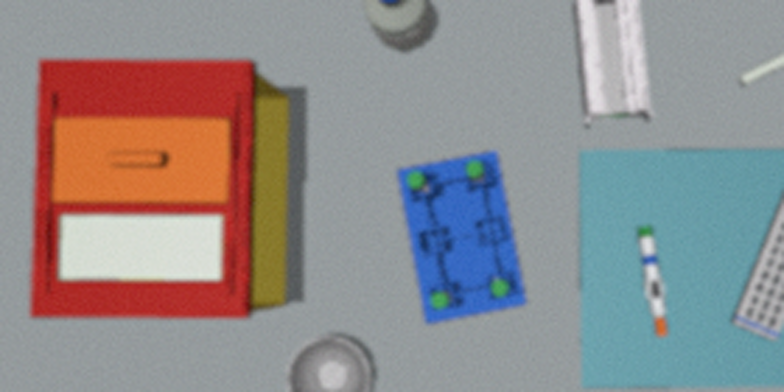

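The crop confirms four green pen ends at the stand's corners. The white flap's centre is at about (491, 297) mm, and the lying pen runs from (406,-206) to (510,-191). I'm moving above the first stand pen now.

Request:
carry_out([
  [4, 12, 0, -0.1, 4],
  [8, 24, 0, -0.2, 4],
  [12, 34, 0, -0.3, 4],
  [16, 44, 0, -0.427, 4],
  [19.2, 53.3, 0, -0.427, 4],
  [19.2, 53.3, 0, -0.427, 4],
  [19.2, 53.3, 0, -0.427, 4],
  [19.2, 53.3, 0, -0.427, 4],
  [19.2, 53.3, 0, -0.427, 4],
  [19.2, 53.3, 0, -0.427, 4],
  [19.2, 53.3, 0, -0.427, 4],
  [19.2, 53.3, 0, -0.427, 4],
  [19.2, 53.3, 0, -0.427, 4],
  [19.2, 53.3, 0, -0.427, 4],
  [19.2, 53.3, -6, -0.427, 4],
  [19.2, 53.3, -9, -0.427, 4],
  [19.2, 53.3, -9, -0.427, 4],
  [19.2, 53.3, -9, -0.427, 4],
], squeeze=20)

```text
clock: 1.9
position: [0.4501, -0.0368, 0.2019]
ee_rot: [-3.14, 0.003, 0.003]
force: [-0.2, 0.1, -0.0]
width: 0.44
```

```bash
python3 - <<'E'
from h import *
im,d=grab("side"); o=arm.observe(); print(o["clock"],o["position"],o["ee_rot"],o["force"])
p=o["position"]; g=p-[0,0,.066]; print(proj("side",[g,[.451,-.033,.126]]))
im2,_=grab("top"); 
a=cv2.resize(im[140:290,200:400],None,fx=3,fy=3,interpolation=cv2.INTER_CUBIC)
cv2.imwrite("pics/s1.png",cv2.cvtColor(a,cv2.COLOR_RGB2BGR))
E
```

```text
1.95 [ 0.45110415 -0.03650418  0.20292295] [-3.14044626e+00  2.83071663e-03 -1.38206874e-03] [-0.13825839  0.58819289  0.4233634 ]
[[282.527629   220.14551099]
 [282.61829157 222.70857727]]
```

View pics/s1.png

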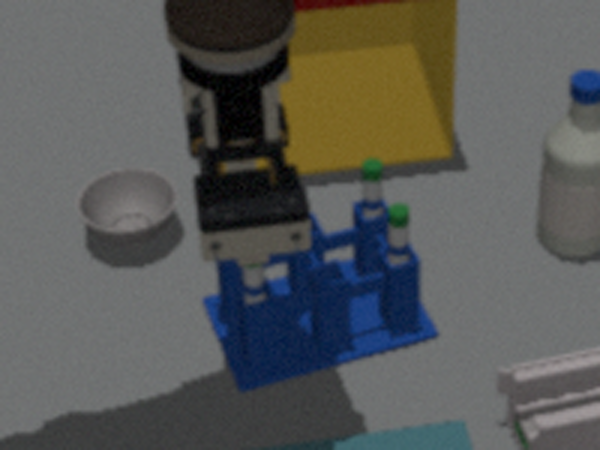

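Request:
carry_out([
  [0, 0, -2.5, 0, 4],
  [0, 0, -5, 0, 4],
  [0, 0, -5, 0, 4],
  [0, 0, -5, 0, 4],
  [0, 0, -5, 0, 0],
  [0, 0, -5, 0, 0],
  [0, 0, -5, 0, 0],
  [0, 0, -5, 0, 0],
  [0, 0, -5, 0, 0],
  [0, 0, -5, 0, 0],
  [0, 0, -2, 0, 0],
  [0, 0, 2, 0, 0],
  [0, 0, 6, 0, 0],
  [0, 0, 10, 0, 0],
  [0, 0, 14, 0, 0],
  [0, 0, 18, 0, 0],
  [0, 0, 19, 0, 0],
  [0, 0, 19, 0, 0],
], squeeze=20)

```text
clock: 3.8
position: [0.4521, -0.0362, 0.3949]
ee_rot: [-3.141, 0.002, -0.009]
force: [-0.1, 0.5, -0.3]
width: 0.169
```

Request:
carry_out([
  [0.5, 5, 0, 0, 0],
  [1, 10, 0, 0, 0],
  [1.6, 15, 0, 0, 0],
  [2.2, 20, 0, 0, 0],
  [2.8, 25, 0, 0, 0],
  [3.3, 29, 0, 0, 0],
  [3.7, 32, 0, 0, 0],
  [3.7, 33.3, 0, 0, 0],
  [3.7, 33.3, 0, 0, 0],
  [3.7, 33.3, -2, 0, 0],
  [3.7, 33.3, -4, 0, 0],
  [3.7, 33.3, -6, 0, 0],
  [3.7, 33.3, -8, 0, 0],
  [3.7, 33.3, -8, 0, 0],
])

```text
clock: 5.2
position: [0.4881, 0.2935, 0.312]
ee_rot: [3.138, -0.006, 0.002]
force: [-1.4, -0.1, -0.8]
width: 0.172
```

```bash
python3 - <<'E'
from h import *
im,d=grab("side"); o=arm.observe(); print(o["position"],o["force"],o["width"])
a=cv2.resize(im[50:230,220:420],None,fx=3,fy=3,interpolation=cv2.INTER_CUBIC)
cv2.imwrite("pics/s2.png",cv2.cvtColor(a,cv2.COLOR_RGB2BGR))
E
```

```text
[0.48854027 0.29424862 0.31361001] [-1.94903668 -0.74827972  0.25368531] 0.16849203065020088
```

View pics/s2.png

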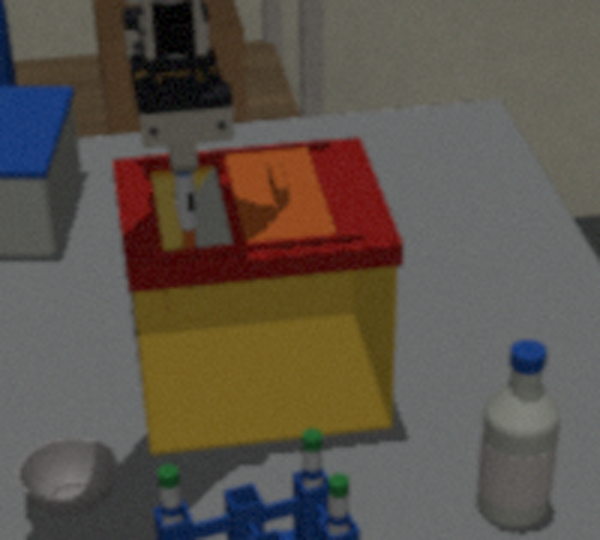

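The pen tip (about (285,125) in the full side image) is through the mouth and the flap is swinging open. Next I push the pen deep and release it.

Request:
carry_out([
  [0, 0, -3, 0, 0],
  [0, 0, -6, 0, 0],
  [0, 0, -8, 0, 0],
  [0, 0, -9.2, 0, 0],
  [0, 0, -9.2, 0, 0],
  [0, 0, -9.2, 0, 4],
  [0, 0, -9.2, 0, 4],
  [0, 0, -9.2, 0, 4],
  [0, 0, -9.2, 0, 4],
  [0, 0, -9.2, 0, 4],
  [0, 0, -6, 0, 4],
  [0, 0, -3, 0, 4],
  [0, 0, 0, 0, 4],
  [0, 0, 0, 0, 4],
  [0, 0, 0, 0, 4],
])

```text
clock: 6.75
position: [0.4889, 0.2942, 0.3142]
ee_rot: [3.14, -0.006, 0.007]
force: [0.2, 0.3, -0.6]
width: 0.438
```

```bash
python3 - <<'E'
from h import *
im,d=grab("side"); o=arm.observe(); print(o["position"],o["force"],o["width"])
a=cv2.resize(im[50:230,220:420],None,fx=3,fy=3,interpolation=cv2.INTER_CUBIC)
cv2.imwrite("pics/s3.png",cv2.cvtColor(a,cv2.COLOR_RGB2BGR))
E
```

```text
[0.48850851 0.29384051 0.31316408] [-0.09814864  0.26052561 -0.88086111] 0.43853720240273075
```

View pics/s3.png

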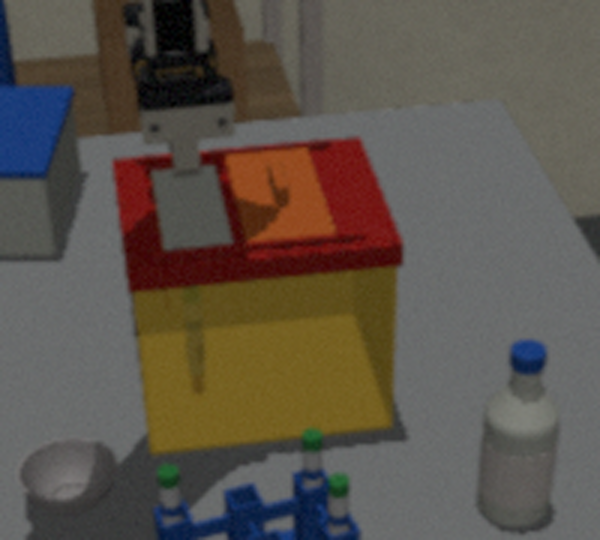

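The flap is flat and shut, and the pen shows inside the tub at about (285,165). On to the next pen.

Request:
carry_out([
  [-1, -5, 0, 0, 4],
  [-2, -10, 0, 0, 4],
  [-3, -15, 0, 0, 4],
  [-4, -20, 0, 0, 4],
  [-4.9, -24.5, 0, 0, 4],
  [-4.9, -27, -1, 0, 4],
  [-4.9, -27, -3, 0, 4],
  [-4.9, -27, -7, 0, 4],
  [-4.9, -27, -11, 0, 4],
  [-4.9, -27, -14, 0, 4],
  [-4.9, -27, -16, 0, 4],
  [-4.9, -27, -16, 0, 4],
  [-4.9, -27, -16, 0, 4],
  [-4.9, -27, -16, 0, 0],
  [-4.9, -27, -16, 0, 0],
  [-4.9, -27, -16, 0, 0],
  [-4.9, -27, -16, 0, 0],
  [-4.9, -27, -16, 0, 0],
  [-4.9, -27, -16, 0, 0],
], squeeze=20)

```text
clock: 8.7
position: [0.4402, 0.0253, 0.154]
ee_rot: [3.141, -0.004, 0.008]
force: [-1.3, 5.3, 4.7]
width: 0.175
```

Request:
carry_out([
  [0, 0, 3, 0, 0],
  [0, 0, 7, 0, 0],
  [0, 0, 11, 0, 0],
  [0, 0, 15, 0, 0],
  [0, 0, 19, 0, 0],
  [0, 0, 23, 0, 0],
  [1, 3, 24.1, 0, 0],
  [2, 7.5, 24.1, 0, 0],
  [3, 12, 24.1, 0, 0],
  [4, 16.5, 24.1, 0, 0],
  [4.8, 21, 24.1, 0, 0],
  [4.8, 24.5, 24.1, 0, 0],
  [4.8, 24.5, 24.1, 0, 0],
  [4.8, 24.5, 24.1, 0, 0],
])

```text
clock: 10.1
position: [0.4878, 0.2708, 0.3947]
ee_rot: [3.14, -0.001, 0.007]
force: [0.1, -0.4, 0.1]
width: 0.171
```

Request:
carry_out([
  [0, 0, -2, 0, 0],
  [0, 0, -4.5, 0, 0],
  [0, 0, -7, 0, 0],
  [0, 0, -9.5, 0, 0],
  [0, 0, -12, 0, 0],
  [0, 0, -14.5, 0, 0],
  [0, 0, -16.5, 0, 0],
  [0, 0, -17.4, 0, 0],
  [0, 0, -17.4, 0, 0],
  [0, 0, -17.4, 0, 4],
  [0, 0, -17.4, 0, 4],
  [0, 0, -17.4, 0, 4],
  [0, 0, -17.4, 0, 4],
  [0, 0, -17.4, 0, 4],
  [0, 0, -14.5, 0, 4],
  [0, 0, -11, 0, 4],
  [0, 0, -8.1, 0, 4],
  [0, 0, -8.1, 0, 4],
])

```text
clock: 11.9
position: [0.4893, 0.272, 0.318]
ee_rot: [-3.139, 0.001, -0.017]
force: [-1.0, 0.5, 0.4]
width: 0.435
```

```bash
cat >> h.py <<'E'
def flapcheck(save=None):
    im,d=grab("side",save); W=cloud("side",d)
    m=(abs(W[...,0]-.491)<.02)&(abs(W[...,1]-.297)<.06)&(d>0)&(W[...,2]<.24)
    z=W[...,2][m]; print("flap z pct",np.round(np.percentile(z,[1,10,50,90,99])*1000,1),m.sum())
    tub=(slice(100,205),slice(255,360))
    g=seg(im[tub],(40,40,30),(85,255,255)).sum(); print("green px in tub",g)
    o=arm.observe(); print(np.round(o["clock"],2),np.round(o["position"],4),np.round(o["force"],1),round(o["width"],3))
    return im,d
E
python3 -c "
from h import *
flapcheck('s4.png')"
```

```text
flap z pct [200.8 202.2 203.7 205.2 206.7] 311
green px in tub 49
11.95 [0.4887 0.2714 0.3158] [-1.1  0.4 -0.4] 0.435
```

Request:
carry_out([
  [0, -5, 0, 0, 4],
  [1, -9.5, 0, 0, 4],
  [3, -14, 0, 0, 4],
  [5, -18.5, 0, 0, 4],
  [6.9, -22.4, 0, 0, 4],
  [6.9, -22.4, -1, 0, 4],
  [6.9, -22.4, -4, 0, 4],
  [6.9, -22.4, -8, 0, 4],
  [6.9, -22.4, -12, 0, 4],
  [6.9, -22.4, -15, 0, 4],
  [6.9, -22.4, -16.3, 0, 4],
  [6.9, -22.4, -16.3, 0, 4],
  [6.9, -22.4, -16.3, 0, 4],
  [6.9, -22.4, -16.3, 0, 0],
  [6.9, -22.4, -16.3, 0, 0],
  [6.9, -22.4, -16.3, 0, 0],
  [6.9, -22.4, -16.3, 0, 0],
  [6.9, -22.4, -16.3, 0, 0],
  [6.9, -22.4, -16.3, 0, 0],
], squeeze=20)

```text
clock: 13.85
position: [0.5581, 0.0476, 0.1534]
ee_rot: [-3.141, 0.002, -0.015]
force: [-0.9, -0.4, 5.9]
width: 0.172
```

Request:
carry_out([
  [0, 0, 3, 0, 0],
  [0, 0, 7, 0, 0],
  [0, 0, 11, 0, 0],
  [0, 0, 15, 0, 0],
  [0, 0, 19, 0, 0],
  [0, 0, 23, 0, 0],
  [-1, 3, 24.1, 0, 0],
  [-2.5, 7.5, 24.1, 0, 0],
  [-4, 12, 24.1, 0, 0],
  [-5.5, 16.5, 24.1, 0, 0],
  [-7, 21, 24.1, 0, 0],
  [-7, 25, 24.1, 0, 0],
  [-7, 27, 24.1, 0, 0],
  [-7, 27, 24.1, 0, 0],
  [-7, 27, 24.1, 0, 0],
])

```text
clock: 15.35
position: [0.488, 0.3173, 0.3939]
ee_rot: [3.142, -0.001, 0.014]
force: [-0.2, -0.8, 0.2]
width: 0.168
```

Request:
carry_out([
  [0, 0, -2, 0, 0],
  [0, 0, -4.5, 0, 0],
  [0, 0, -7, 0, 0],
  [0, 0, -9.5, 0, 0],
  [0, 0, -12, 0, 0],
  [0, 0, -14.5, 0, 0],
  [0, 0, -16.5, 0, 0],
  [0, 0, -17.4, 0, 0],
  [0, 0, -17.4, 0, 0],
  [0, 0, -17.4, 0, 4],
  [0, 0, -17.4, 0, 4],
  [0, 0, -17.4, 0, 4],
  [0, 0, -17.4, 0, 4],
  [0, 0, -17.4, 0, 4],
  [0, 0, -14.5, 0, 4],
  [0, 0, -11, 0, 4],
  [0, 0, -8, 0, 4],
  [0, 0, -8, 0, 4],
])

```text
clock: 17.15
position: [0.4894, 0.3186, 0.3184]
ee_rot: [-3.137, 0.001, -0.023]
force: [0.8, 0.2, 0.5]
width: 0.438
```

```bash
python3 -c "
from h import *
flapcheck('s5.png')"
```

```text
flap z pct [201.  202.2 204.  205.8 207. ] 340
green px in tub 0
17.2 [0.4889 0.3179 0.316 ] [ 0.1 -0.5 -0.9] 0.435
```

Request:
carry_out([
  [0, -5, 0, 0, 4],
  [0, -10, 0, 0, 4],
  [2, -14.5, 0, 0, 4],
  [4, -19, 0, 0, 4],
  [6, -23.5, 0, 0, 4],
  [7.9, -28, 0, 0, 4],
  [7.9, -32.7, 0, 0, 4],
  [7.9, -32.7, -3, 0, 4],
  [7.9, -32.7, -7, 0, 4],
  [7.9, -32.7, -11, 0, 4],
  [7.9, -32.7, -14.5, 0, 4],
  [7.9, -32.7, -16.3, 0, 4],
  [7.9, -32.7, -16.3, 0, 4],
  [7.9, -32.7, -16.3, 0, 4],
  [7.9, -32.7, -16.3, 0, 0],
  [7.9, -32.7, -16.3, 0, 0],
  [7.9, -32.7, -16.3, 0, 0],
  [7.9, -32.7, -16.3, 0, 0],
  [7.9, -32.7, -16.3, 0, 0],
  [7.9, -32.7, -16.3, 0, 0],
], squeeze=20)

```text
clock: 19.2
position: [0.5684, -0.0092, 0.1537]
ee_rot: [-3.14, 0.002, -0.022]
force: [0.6, -0.5, 6.2]
width: 0.173
```

Request:
carry_out([
  [0, 0, 3, 0, 0],
  [0, 0, 7, 0, 0],
  [0, 0, 11, 0, 0],
  [0, 0, 15, 0, 0],
  [0, 0, 19, 0, 0],
  [0, 0, 23, 0, 0],
  [-1, 3, 24.1, 0, 0],
  [-2.5, 7.5, 24.1, 0, 0],
  [-4, 12, 24.1, 0, 0],
  [-5.5, 16.5, 24.1, 0, 0],
  [-7, 21, 24.1, 0, 0],
  [-8, 25.5, 24.1, 0, 0],
  [-8, 30.5, 24.1, 0, 0],
  [-8, 30.5, 24.1, 0, 0],
  [-8, 30.5, 24.1, 0, 0],
  [-8, 30.5, 24.1, 0, 0],
])

```text
clock: 20.8
position: [0.4888, 0.2946, 0.3944]
ee_rot: [-3.141, 0.004, -0.021]
force: [-0.2, -0.8, -1.0]
width: 0.167
```

Request:
carry_out([
  [0, 0, -2, 0, 0],
  [0, 0, -4.5, 0, 0],
  [0, 0, -7, 0, 0],
  [0, 0, -9.5, 0, 0],
  [0, 0, -12, 0, 0],
  [0, 0, -14.5, 0, 0],
  [0, 0, -16.5, 0, 0],
  [0, 0, -17.4, 0, 0],
  [0, 0, -17.4, 0, 0],
  [0, 0, -17.4, 0, 4],
  [0, 0, -17.4, 0, 4],
  [0, 0, -17.4, 0, 4],
  [0, 0, -17.4, 0, 4],
  [0, 0, -17.4, 0, 4],
  [0, 0, -14.5, 0, 4],
  [0, 0, -11, 0, 4],
  [0, 0, -8, 0, 4],
  [0, 0, -8, 0, 4],
])

```text
clock: 22.6
position: [0.4902, 0.296, 0.3188]
ee_rot: [-3.137, 0.004, -0.031]
force: [0.5, 1.2, 0.0]
width: 0.435
```

```bash
python3 - <<'E'
from h import *
im,d=flapcheck()
T,dt=grab("top")
for n,I,px in(("top",T,(slice(180,280),slice(330,480))),("side",im,(slice(270,350),slice(240,370)))):
    K,R,t=cal(n); v,u=np.mgrid[:400,:640]
    ray=np.stack([(u-K[0,2])/K[0,0],(v-K[1,2])/K[1,1],np.ones_like(u)],-1)@R; C=-R.T@t
    b=np.zeros((400,640),bool); b[px]=1
    for lo,hi in(((45,90,40),(85,255,255)),((3,130,90),(20,255,255))):
        m=seg(I,lo,hi)&b; r=ray[m]; print(n,m.sum(),np.round((C+r*((.008-C[2])/r[:,2])[:,None]).mean(0)*1000,1))
a=cv2.resize(np.vstack([im[80:380,200:500],]),None,fx=2,fy=2,interpolation=cv2.INTER_CUBIC)
cv2.imwrite("pics/s6.png",cv2.cvtColor(a,cv2.COLOR_RGB2BGR))
E
```

```text
flap z pct [201.  202.1 203.8 205.4 206.8] 338
green px in tub 0
22.65 [0.4896 0.2952 0.3165] [-0.4 -0.1 -1. ] 0.435
top 16 [ 508.4 -189.7    8. ]
top 12 [ 404.1 -205.5    8. ]
side 41 [ 512.6 -191.3    8. ]
side 41 [ 407.5 -207.     8. ]
```

View pics/s6.png

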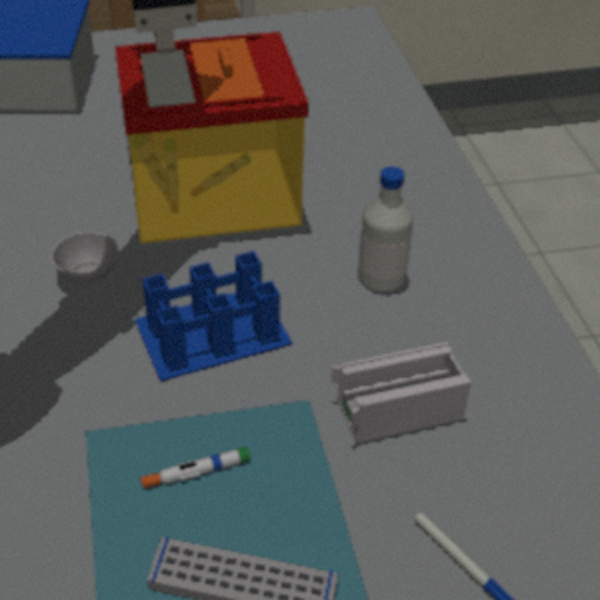

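The stand is empty, pens are visible inside the tub, and the flap is flat. The bystanders and the lying pen haven't moved. Next is the lying pen, gripped clear of its ribs.

Request:
carry_out([
  [0, -5, 0, 0, 4],
  [0, -10, 0, 0, 4],
  [-0.5, -15, 0, 0.05, 4],
  [-1, -20, 0, 0.1, 4],
  [-1.5, -25, 0, 0.147, 4],
  [-1.9, -30, 0, 0.147, 4],
  [-1.9, -35, 0, 0.147, 4],
  [-1.9, -40, 0, 0.147, 4],
  [-1.9, -45, 0, 0.147, 4],
  [-1.9, -49.2, -3, 0.147, 4],
  [-1.9, -49.2, -7, 0.147, 4],
  [-1.9, -49.2, -11, 0.147, 4],
  [-1.9, -49.2, -15, 0.147, 4],
  [-1.9, -49.2, -18, 0.147, 4],
  [-1.9, -49.2, -20, 0.147, 4],
  [-1.9, -49.2, -20, 0.147, 4],
  [-1.9, -49.2, -20, 0.147, 4],
], squeeze=20)

```text
clock: 24.4
position: [0.4696, -0.1972, 0.1145]
ee_rot: [-3.13, -0.227, -0.021]
force: [-0.7, -0.2, 0.7]
width: 0.433
```

```bash
python3 - <<'E'
from h import *
im,d=flapcheck('s7.png')
o=arm.observe(); print(o["joints"],o["ee_rot"])
E
```

```text
Traceback (most recent call last):
  File "h.py", line 26, in flapcheck
    z=W[...,2][m]; print("flap z pct",np.round(np.percentile(z,[1,10,50,90,99])*1000,1),m.sum())
                                               ~~~~~~~~~~~~~^^^^^^^^^^^^^^^^^^^
IndexError: index -1 is out of bounds for axis 0 with size 0
```

```bash
python3 - <<'E'
from h import *
o=arm.observe(); print(o["joints"],o["position"])
im=cv2.cvtColor(cv2.imread("pics/s7.png"),cv2.COLOR_BGR2RGB)
for lo,hi in(((45,90,40),(85,255,255)),((3,130,90),(20,255,255))):
    for m,s,c in comps(seg(im,lo,hi),4): print(s[4],c)
print(proj("side",[[.510,-.191,.008],[.4065,-.2065,.008]]))
E
```

```text
[ 0.54400319  0.49888813 -0.32777685  2.0255548   0.24845611  0.64103635
 -1.37087836] [ 0.47022239 -0.19735974  0.11530396]
764 [314.61387435 112.39528796]
5 [349. 139.]
6 [327.5 141. ]
4 [337.5 140. ]
33 [275.09090909 320.        ]
[[320.74655478 306.71783714]
 [274.49375847 319.44202399]]
```

Request:
carry_out([
  [0, 0, -2.5, 0, 4],
  [0, 0, -4.5, 0, 4],
  [0, 0, -4.6, 0, 4],
  [0, 0, -4.6, 0, 4],
  [0, 0, -4.6, 0, 0],
  [0, 0, -4.6, 0, 0],
  [0, 0, -4.6, 0, 0],
  [0, 0, -4.6, 0, 0],
  [0, 0, -4.6, 0, 0],
  [0, 0, -4.6, 0, 0],
], squeeze=25)

```text
clock: 25.45
position: [0.4705, -0.1975, 0.0698]
ee_rot: [-3.131, -0.227, -0.025]
force: [-1.0, -0.6, 5.6]
width: 0.163
```

Request:
carry_out([
  [0, 0, 4, 0, 0],
  [0, 0, 8, 0, 0],
  [0, 0, 12, 0, 0],
  [0, 0, 16, 0, 0],
  [0, 0, 20, 0, 0],
  [0, 0, 24, 0, 0],
  [0, 3, 26, 0.12, 0],
  [0, 7, 26, 0.24, 0],
  [0, 11, 26, 0.36, 0],
  [0, 15, 26, 0.48, 0],
  [0, 19, 26, 0.6, 0],
  [0.2, 23, 26, 0.72, 0],
  [0.2, 27, 26, 0.84, 0],
  [0.3, 31, 26, 0.96, 0],
  [0.4, 35, 26, 1.08, 0],
  [0.5, 39, 26, 1.2, 0],
  [0.5, 43, 26, 1.32, 0],
  [0.5, 47, 26, 1.417, 0],
  [0.5, 51, 26, 1.417, 0],
  [0.5, 51, 26, 1.417, 0],
])

```text
clock: 27.45
position: [0.4732, 0.3182, 0.3298]
ee_rot: [-2.213, -2.208, -0.019]
force: [-0.3, 0.7, -0.6]
width: 0.163
```

```bash
python3 - <<'E'
from h import *
o=arm.observe(); print(o["joints"],o["position"],o["ee_rot"],o["width"],o["force"])
im,d=grab("side");
a=cv2.resize(im[50:230,220:420],None,fx=3,fy=3,interpolation=cv2.INTER_CUBIC)
cv2.imwrite("pics/s8.png",cv2.cvtColor(a,cv2.COLOR_RGB2BGR))
E
```

```text
[-0.08424748  0.43923503 -0.842545    1.61195224  0.32812009  1.22995104
 -0.98782899] [0.47321125 0.31822494 0.32977746] [-2.21251316 -2.20832556 -0.01906297] 0.1633149823244732 [-0.33067436  0.72048294 -0.57855434]
```

View pics/s8.png

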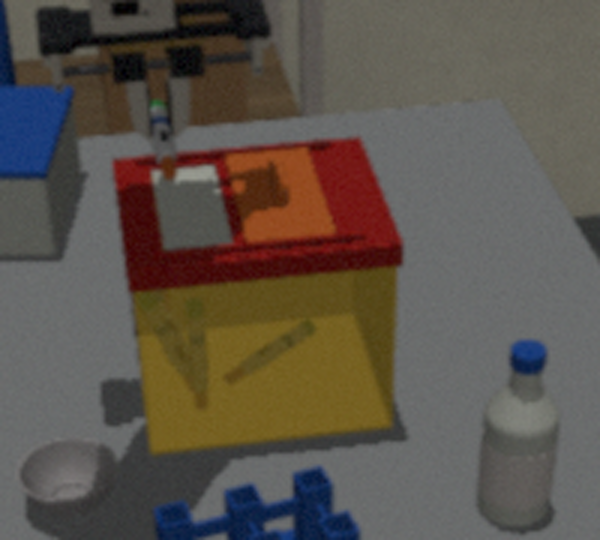

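The pen is held level along the bin's y above the mouth, shield end (orange) at about (274,105). Now I lay it on the flap near the free edge.

Request:
carry_out([
  [0.3, -0.6, 0, 0, 0],
  [0.3, -0.6, -2, 0, 0],
  [0.3, -0.6, -4, 0, 0],
  [0.3, -0.6, -4.8, 0, 0],
  [0.3, -0.6, -5.3, 0, 0],
  [0.3, -0.6, -5.3, 0, 0],
  [0.3, -0.6, -5.3, 0, 0],
  [0.3, -0.6, -5.3, 0, 2.4],
  [0.3, -0.6, -5.3, 0, 2.4],
  [0.3, -0.6, -5.3, 0, 4],
  [0.3, -0.6, -5.3, 0, 4],
  [0.3, -0.6, -5.3, 0, 4],
  [0.3, -0.6, -3, 0, 4],
  [0.3, -0.6, 0, 0, 4],
  [0.3, -0.6, 4, 0, 4],
  [0.3, -0.6, 6, 0, 4],
  [0.3, -0.6, 6, 0, 4],
])

```text
clock: 29.2
position: [0.4776, 0.3105, 0.3928]
ee_rot: [-2.217, -2.208, -0.025]
force: [-0.6, 0.5, -0.3]
width: 0.433
```

```bash
python3 - <<'E'
from h import *
im,d=flapcheck()
a=cv2.resize(im[50:230,220:420],None,fx=3,fy=3,interpolation=cv2.INTER_CUBIC)
cv2.imwrite("pics/s9.png",cv2.cvtColor(a,cv2.COLOR_RGB2BGR))
K,R,t=cal("side"); v,u=np.mgrid[:400,:640]
ray=np.stack([(u-K[0,2])/K[0,0],(v-K[1,2])/K[1,1],np.ones_like(u)],-1)@R; C=-R.T@t
b=(u>265)&(u<297)&(v>95)&(v<135)
for lo,hi in(((45,90,40),(85,255,255)),((8,130,90),(20,255,255))):
    m=seg(im,lo,hi)&b; r=ray[m]; print(m.sum(),np.round((C+r*((.213-C[2])/r[:,2])[:,None]).mean(0)*1000,1))
E
```

```text
flap z pct [201.2 202.6 205.3 219.8 221.7] 334
green px in tub 8
29.25 [0.4773 0.3098 0.3908] [ 0.8 -1.2 -0.6] 0.435
6 [477.7 358.8 213. ]
11 [536.  350.6 213. ]
```

View pics/s9.png

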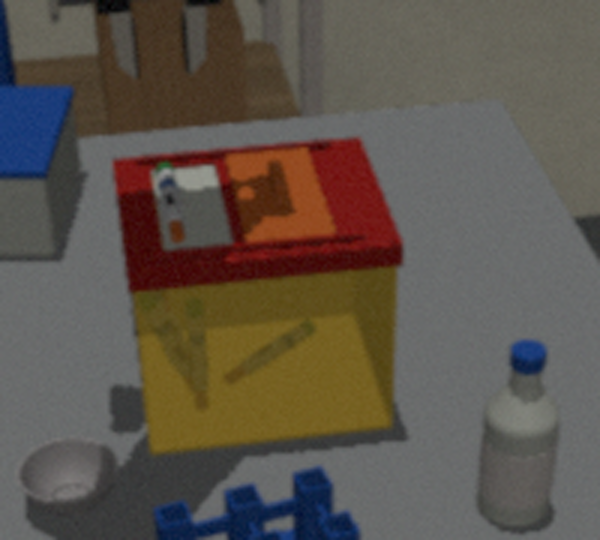

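Side view: the pen lies on the closed flap along its free edge, green end near (275,105) and orange end near (279,127), both within the mouth. I'll turn the gripper back, close the fingers and push.

Request:
carry_out([
  [0, 0, 0, -0.14, 0],
  [0, 0, 0, -0.28, 0],
  [0, 0, 0, -0.42, 0],
  [0, 0, 0, -0.56, 0],
  [0, 0, 0, -0.7, 0],
  [0, 0, 0, -0.84, 0],
  [0, 0, 0, -0.98, 0],
  [0, 0, 0, -1.12, 0],
  [0, 0, 0, -1.26, 0],
  [0, 0, 0, -1.4, 0],
  [-0.1, -0.8, 0, -1.57, 0],
  [-0.1, -0.8, -3, -1.57, 0],
  [-0.1, -0.8, -6, -1.57, 0],
  [-0.1, -0.8, -9, -1.57, 0],
  [-0.1, -0.8, -9.2, -1.57, 0],
  [-0.1, -0.8, -9.2, -1.57, 0],
  [-0.1, -0.8, -9.2, -1.57, 0],
])

```text
clock: 30.95
position: [0.4767, 0.3023, 0.3]
ee_rot: [-3.141, 0.005, -0.031]
force: [-0.9, -0.5, -0.6]
width: 0.006
```

Request:
carry_out([
  [0, 0, -1, 0, 0],
  [0, 0, -2, 0, 0],
  [0, 0, -3, 0, 0],
  [0, 0, -4, 0, 0],
  [0, 0, -4.5, 0, 0],
  [0, 0, -4.5, 0, 0],
])

```text
clock: 31.55
position: [0.4763, 0.302, 0.2539]
ee_rot: [3.141, -0.005, 0.028]
force: [-1.0, -0.5, 0.7]
width: 0.002
```

```bash
python3 - <<'E'
from h import *
im,d=flapcheck()
a=cv2.resize(im[50:230,220:420],None,fx=3,fy=3,interpolation=cv2.INTER_CUBIC)
cv2.imwrite("pics/s10.png",cv2.cvtColor(a,cv2.COLOR_RGB2BGR))
E
```

```text
flap z pct [177.6 181.6 188.9 207.7 215.7] 210
green px in tub 0
31.6 [0.4765 0.3022 0.2545] [-0.3 -0.3  1. ] 0.002
```

View pics/s10.png

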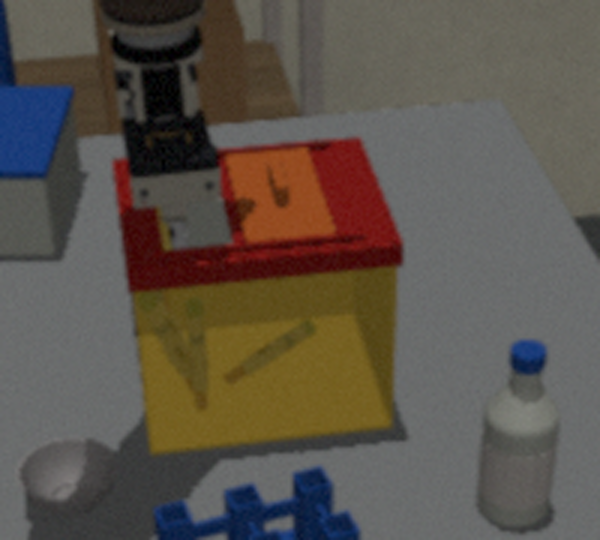

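The flap is bending open under the pen with only light force. I'm pushing past the nip.

Request:
carry_out([
  [0, 0, -1, 0, 0],
  [0, 0, -2, 0, 0],
  [0, 0, -3, 0, 0],
  [0, 0, -3.7, 0, 0],
  [0, 0, -4.1, 0, 0],
  [0, 0, -4.1, 0, 0],
  [0, 0, -4.1, 0, 0],
])

```text
clock: 32.3
position: [0.4758, 0.302, 0.2131]
ee_rot: [3.141, -0.005, 0.027]
force: [-3.4, -1.2, -2.8]
width: 0.007
```

Request:
carry_out([
  [0, 0, 0, 0, 0],
  [0, 0, 2, 0, 0],
  [0, 0, 5, 0, 0],
  [0, 0, 9, 0, 0],
  [0, 0, 13, 0, 0],
  [-2, -4, 16, 0, 0],
  [-4, -9, 18, 0, 0],
  [-6, -14, 18, 0, 0],
  [-6, -14, 18, 0, 0],
])

```text
clock: 33.2
position: [0.4151, 0.158, 0.3947]
ee_rot: [3.139, -0.012, 0.033]
force: [-0.1, 0.0, -0.7]
width: 0.006
```

```bash
python3 - <<'E'
from h import *
im,d=flapcheck()
a=cv2.resize(im[80:380,200:500],None,fx=2,fy=2,interpolation=cv2.INTER_CUBIC)
cv2.imwrite("pics/s11.png",cv2.cvtColor(a,cv2.COLOR_RGB2BGR))
E
```

```text
flap z pct [200.5 202.3 204.  206.  207.2] 341
green px in tub 0
33.25 [0.4151 0.1576 0.3947] [-0.8 -1.4 -0.6] 0.005
```

View pics/s11.png

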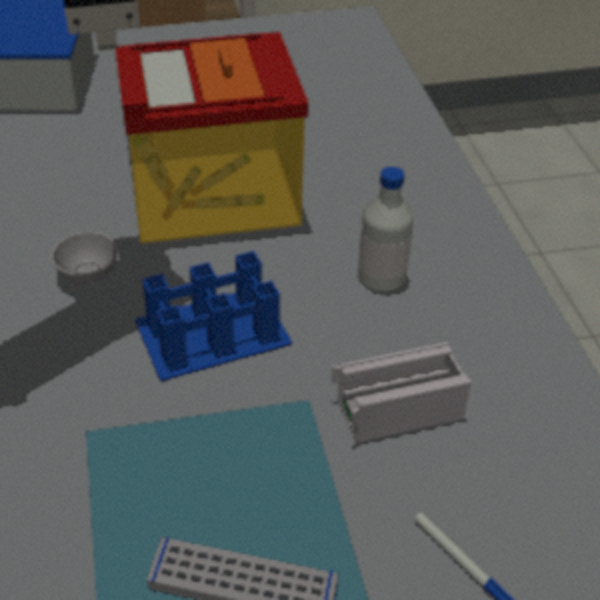

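All five pens are in the tub and the flap is flat and shut. Nothing else has moved. Next I locate the closure's grip bar.

```bash
python3 - <<'E'
from h import *
np.set_printoptions(precision=1,suppress=True)
for n in("top","side"):
    im,d=grab(n); W=cloud(n,d)*1000
    m=(d>0)&(abs(W[...,0]-570)<45)&(abs(W[...,1]-297)<60)&(W[...,2]>219)&(W[...,2]<245)
    print(n,m.sum(),W[m].mean(0),rect(W[m]/1000) if m.sum()>3 else "")
    c=W[m]; print(np.percentile(c,[5,50,95],axis=0) if len(c) else "")
    m=(d>0)&seg(im,(8,150,120),(20,255,255))&(abs(W[...,1]-297)<110)&(abs(W[...,2]-209)<8); print("closure",rect(W[m]/1000))
print(arm.observe()["joints"],arm.observe()["position"],arm.observe()["ee_rot"])
E
```

```text
top 100 [570.3 294.3 228. ] (array([570.5, 294.3]), array([48. , 10.9]), 89.56)
[[565.2 272.1 224.1]
 [570.2 294.2 228.1]
 [575.8 316.9 231.2]]
closure (array([569.8, 297.6]), array([163.7,  78. ]), 89.61)
side 60 [573.9 287.6 228.2] (array([574.5, 291.7]), array([12.3, 53.6]), 0.03)
[[568.7 267.8 221.7]
 [574.  285.3 229.3]
 [579.8 313.5 231.4]]
closure (array([573.5, 292.6]), array([168. ,  78.3]), 89.71)
[-0.   0.1 -0.5  1.8  0.1  1.3 -2.1] [0.4 0.2 0.4] [ 3.1 -0.   0. ]
```

Request:
carry_out([
  [4, 3, 0, 0, 0],
  [8, 6, 0, 0, 0],
  [12, 9, 0, 0, 0],
  [16, 12, 0, 0, 0],
  [18.8, 13.7, 0, 0, 0],
  [18.8, 13.7, 0, 0, 0],
  [18.8, 13.7, -4, 0, 0],
  [18.8, 13.7, -8, 0, 0],
  [18.8, 13.7, -11, 0, 0],
  [18.8, 13.7, -11.3, 0, 0],
  [18.8, 13.7, -11.3, 0, 0],
])

```text
clock: 34.45
position: [0.6039, 0.2992, 0.2813]
ee_rot: [3.141, -0.007, 0.03]
force: [-0.3, 0.5, 0.4]
width: 0.003
```

Request:
carry_out([
  [-1.2, 0, 0, 0, 0],
  [-2.4, 0, 0, 0, 0],
  [-3.6, 0, 0, 0, 0],
  [-4.8, 0, 0, 0, 0],
  [-6, 0, 0, 0, 0],
  [-7, 0, 0, 0, 0],
  [-8, 0, 0, 0, 0],
  [-8.6, 0, 0, 0, 0],
  [-9, 0, 0, 0, 0],
  [-9, 0, 0, 0, 0],
])

```text
clock: 35.45
position: [0.5133, 0.299, 0.2811]
ee_rot: [3.141, -0.007, 0.029]
force: [-0.5, -0.8, 0.5]
width: 0.009
```

Request:
carry_out([
  [-0.4, 0, 0, 0, 0],
  [-0.8, 0, 0, 0, 0],
  [-1.1, 0, 0, 0, 0],
  [-1.3, 0, 0, 0, 0],
  [-1.3, 0, 0, 0, 0],
])

```text
clock: 35.95
position: [0.5071, 0.2984, 0.2813]
ee_rot: [-3.138, 0.013, -0.047]
force: [28.1, 5.3, -17.2]
width: 0.006
```

```bash
python3 - <<'E'
from h import *
np.set_printoptions(precision=1,suppress=True)
o=arm.observe(); print(o["position"]*1000,o["force"])
im,d=grab("side"); W=cloud("side",d)*1000
m=(d>0)&seg(im,(8,150,120),(20,255,255))&(abs(W[...,1]-297)<110)&(abs(W[...,2]-209)<8); print("closure",rect(W[m]/1000))
E
```

```text
[507.1 298.4 281.3] [ 28.1   5.3 -17.2]
closure (array([466.1, 330.1]), array([86.8, 23.1]), 89.53)
```

Request:
carry_out([
  [1, 0, 0, 0, 0],
  [2, 0, 1, 0, 0],
  [2, 0, 5, 0, 0],
  [1, -3, 9, 0, 0],
  [0, -8, 10, -0.05, 2],
  [-1, -13, 10, -0.1, 4],
  [-2, -18, 10, -0.15, 6],
  [-3, -23, 10, -0.2, 7.5],
  [-4, -28, 10, -0.25, 7.5],
  [-5, -33, 10, -0.3, 7.5],
  [-6, -38, 10, -0.35, 7.5],
  [-7, -43, 10, -0.407, 7.5],
  [-7.2, -47, 10, -0.407, 7.5],
  [-7.2, -47, 10, -0.407, 7.5],
  [-7.2, -47, 10, -0.407, 7.5],
])

```text
clock: 37.5
position: [0.4346, -0.1722, 0.3809]
ee_rot: [3.07, -0.652, 0.045]
force: [0.1, 1.1, 1.2]
width: 0.813
```

```bash
python3 - <<'E'
from h import *
np.set_printoptions(precision=1,suppress=True)
o=arm.observe(); print(o["position"]*1000,o["force"],o["ee_rot"]*100)
for n in("top","side"):
    im,d=grab(n,n+"12.png"); W=cloud(n,d); X,Y,z=W[...,0],W[...,1],W[...,2]
    m=(d>0)&seg(im,(8,150,120),(20,255,255))&(abs(Y-.297)<.11)&(abs(z-.209)<.008); print(n,"closure",rect(W[m]))
    c=(X>.3)&(X<.64)&(Y<-.15)&(Y>-.5)&(z>.01)&(z<.03)&(d>0)
    for m,s,cc in comps(c,100): print(" cass",s[4],rect(W[m]))
    r=(X>.5)&(X<.8)&(Y<-.05)&(Y>-.30)&(d>0)
    q=r&(abs(z-.0615)<.006); print(" rack top",rect(W[q]))
E
python3 - <<'E'
import cv2
a=cv2.imread('pics/side12.png'); cv2.imwrite('pics/s12c.png',cv2.resize(a[220:400,230:500],None,fx=2.9,fy=2.9,interpolation=cv2.INTER_CUBIC))
E
```

```text
[ 434.6 -172.2  380.9] [0.1 1.1 1.2] [307.  -65.2   4.5]
top closure (array([490.1, 298.4]), array([165.2,  79.7]), 88.65)
 cass 565 (array([ 514. , -355.9]), array([ 51.1, 106.6]), 66.69)
 rack top (array([ 693.4, -151.1]), array([138.1,  69. ]), 5.11)
side closure (array([527.3, 291. ]), array([31. , 10.1]), 88.81)
 cass 2346 (array([ 484.4, -343.9]), array([ 53.7, 180.6]), 66.89)
 rack top (array([ 698.5, -156.6]), array([138.3,  70.2]), 4.9)
```

View pics/s12c.png

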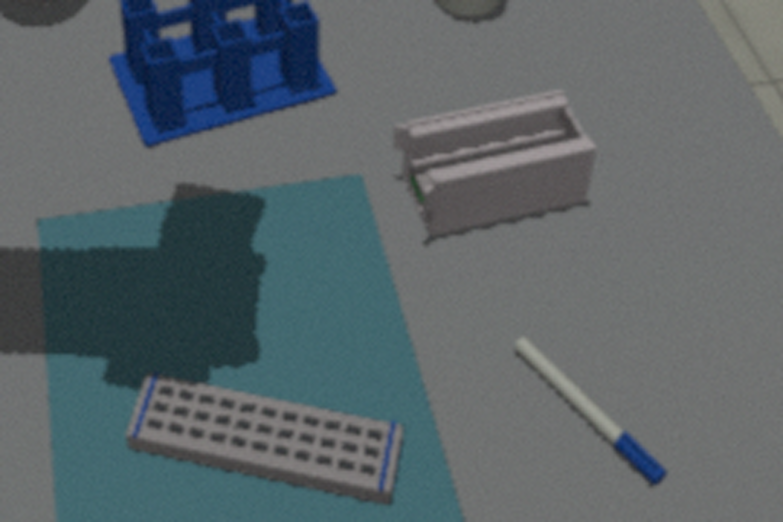

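The closure is now across the mouth (moved 79.7 mm). The cassette, rack and marker are where they were. I'm gripping the cassette at its robot-side end.

Request:
carry_out([
  [0, -5, -4, 0.012, 7.5],
  [0, -10, -8, 0.012, 7.5],
  [0, -15, -12, 0.012, 7.5],
  [0, -15, -16, 0.012, 7.5],
  [0, -15, -20, 0.012, 7.5],
  [0, -15, -24, 0.012, 7.5],
  [0, -15, -28, 0.012, 7.5],
  [0, -15, -30.5, 0.012, 7.5],
  [0, -15, -31.2, 0.012, 7.5],
  [0, -15, -31.2, 0.012, 7.5],
  [0, -15, -31.2, 0.012, 7.5],
  [0, -15, -31.2, 0.012, 0],
  [0, -15, -31.2, 0.012, 0],
  [0, -15, -31.2, 0.012, 0],
  [0, -15, -31.2, 0.012, 0],
  [0, -15, -31.2, 0.012, 0],
  [0, -15, -31.2, 0.012, 0],
], squeeze=55)

```text
clock: 39.3
position: [0.4354, -0.3206, 0.0697]
ee_rot: [3.075, -0.627, 0.047]
force: [-0.7, 0.9, 6.9]
width: 0.537
```

Request:
carry_out([
  [0, 0, 2, 0, 0],
  [0, 0, 5, 0, 0],
  [0, 0, 8, 0, 0],
  [0.5, 3, 8, 0.12, 0],
  [1, 6, 8, 0.24, 0],
  [1.5, 9, 8, 0.36, 0],
  [2, 12, 8, 0.45, 0],
  [2.9, 14.5, 8, 0.498, 0],
  [2.9, 14.5, 8, 0.498, 0],
  [2.9, 14.5, 6, 0.498, 0],
  [2.9, 14.5, 4.5, 0.498, 0],
  [2.9, 14.5, 4.5, 0.498, 0],
  [2.9, 14.5, 4.5, 0.498, 0],
])

```text
clock: 40.6
position: [0.4641, -0.1759, 0.1147]
ee_rot: [-3.133, -0.149, -0.045]
force: [0.1, -0.3, -1.4]
width: 0.541
```

```bash
python3 - <<'E'
from h import *
np.set_printoptions(precision=1,suppress=True)
o=arm.observe(); print(o["position"]*1000,o["force"],o["ee_rot"],o["width"])
for n in("top","side"):
    im,d=grab(n,n+"13.png"); W=cloud(n,d)*1000; X,Y,z=W[...,0],W[...,1],W[...,2]
    r=(X>500)&(X<800)&(Y<-50)&(Y>-300)&(d>0)
    q=r&(abs(z-61.5)<6)&(X>640); P=W[q]; print(n,"rack top",rect(P/1000))
    u=np.array([np.cos(.096),np.sin(.096)])
    # walls: lateral coordinate vs along
    C=np.array([695.5,-153.5]); a=(P[:,:2]-C)@u; l=(P[:,:2]-C)@np.array([-u[1],u[0]])
    for s in(-1,1):
        k=(l*s>18)&(abs(a)<55)
        if k.sum()>10: p=np.polyfit(a[k],l[k],1); print("  wall",s,k.sum(),"slope",np.round(p[0],4),"off",p[1])
    c=r&(z>35)&(z<80)&(X<625); P=W[c]
    for m,s,cc in comps(c,60):
        P=W[m]; print("  cass",s[4],rect(P/1000)," z pct",np.percentile(P[:,2],[5,50,95]))
        a=(P[:,:2]-C)@u; l=(P[:,:2]-C)@np.array([-u[1],u[0]]); print("   along",np.percentile(a,[1,99]),"lat",np.percentile(l,[2,50,98]))
        k=P[:,2]>np.median(P[:,2])-5; A=np.c_[a[k],l[k],np.ones(k.sum())]; print("   plane",np.linalg.lstsq(A,P[k,2],rcond=None)[0]*[1000,1000,1])
a=cv2.imread('pics/side13.png'); cv2.imwrite('pics/s13c.png',cv2.resize(a[200:370,230:500],None,fx=2.9,fy=2.9,interpolation=cv2.INTER_CUBIC))
E
```

```text
[ 464.1 -175.9  114.7] [ 0.1 -0.3 -1.4] [-3.1 -0.1 -0. ] 0.5412691986375386
top rack top (array([ 700.5, -152.6]), array([123.6,  64.5]), 5.22)
  wall -1 160 slope -0.0062 off -24.89826012782353
  wall 1 163 slope -0.0081 off 25.695923056943613
  cass 554 (array([ 552.1, -167.6]), array([101.9,  50.4]), 4.38)  z pct [57.4 61.7 65.7]
   along [-193.2  -94.1] lat [-24.2   2.7  24.4]
   plane [-2.9  7.8 61.4]
side rack top (array([ 702.3, -155.2]), array([130.7,  70. ]), 5.19)
  wall -1 316 slope -0.0034 off -28.92685865107652
  wall 1 221 slope 0.0038 off 24.143522296667353
  cass 873 (array([ 563. , -169.8]), array([90.1, 55. ]), 3.89)  z pct [51.5 63.6 66.6]
   along [-175.   -89.9] lat [-29.4 -11.1  20.2]
   plane [ 0.2 19.9 64.1]
```

View pics/s13c.png

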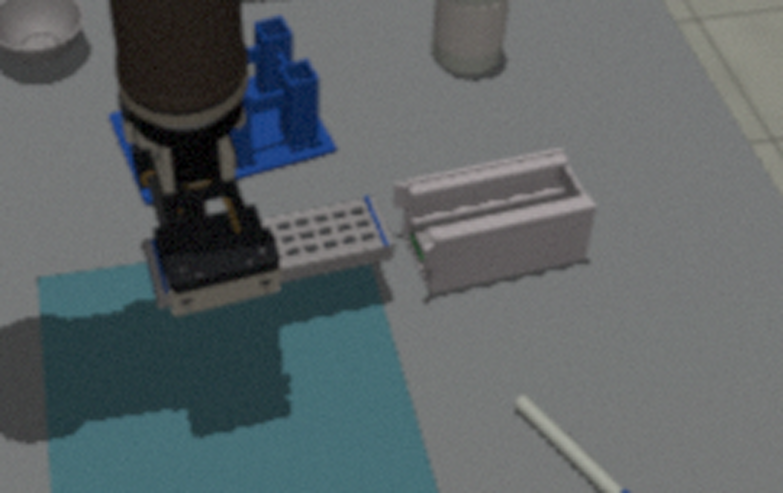

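The side view shows the cassette level and lined up with the upper slot. Lateral offset in the top view is about 0.3 mm. I lower it slightly and start inserting.

Request:
carry_out([
  [0, 0, -0.5, 0.01, 0],
  [0, 0, -0.85, 0.01, 0],
  [0, 0, -0.85, 0.01, 0],
  [1, 0.09, -0.85, 0.01, 0],
  [2, 0.18, -0.85, 0.01, 0],
  [2.8, 0.25, -0.85, 0.01, 0],
  [3.6, 0.32, -0.85, 0.01, 0],
  [4.4, 0.4, -0.85, 0.01, 0],
  [5.2, 0.47, -0.85, 0.01, 0],
  [6, 0.54, -0.85, 0.01, 0],
  [6, 0.54, -0.85, 0.01, 0],
])

```text
clock: 41.8
position: [0.5261, -0.1703, 0.1069]
ee_rot: [-3.132, -0.166, -0.05]
force: [-0.2, -0.3, -1.8]
width: 0.538
```

Request:
carry_out([
  [1, 0.09, 0, 0, 0],
  [2, 0.18, 0, 0, 0],
  [3, 0.27, 0, 0, 0],
  [4, 0.36, 0, 0, 0],
  [5, 0.45, 0, 0, 0],
  [6, 0.54, 0, 0, 0],
  [6.8, 0.61, 0, 0, 0],
  [7.4, 0.67, 0, 0, 0],
  [7.4, 0.67, 0, 0, 0],
])

```text
clock: 42.7
position: [0.6009, -0.1633, 0.1069]
ee_rot: [-3.132, -0.166, -0.05]
force: [-0.3, 0.8, -1.6]
width: 0.538
```

Request:
carry_out([
  [0, 0, -0.15, 0, 0],
  [0, 0, -0.2, 0, 0],
  [0, 0, -0.2, 0, 7],
  [0, 0, -0.2, 0, 7],
  [0, 0, -0.2, 0, 7],
  [0, 0, 2, 0, 7],
  [0, 0, 5, 0, 7],
  [-3, -0.27, 6, 0, 5],
  [-6.8, -0.6, 6, 0, 0],
  [-6.8, -0.6, 6, 0, 0],
  [-6.8, -0.6, 6, 0, 0],
  [-6.8, -0.6, 4, 0, 0],
  [-6.8, -0.6, 1, 0, 0],
  [-6.8, -0.6, 0, 0, 0],
  [-6.8, -0.6, 0, 0, 0],
])

```text
clock: 44.2
position: [0.5327, -0.1688, 0.1055]
ee_rot: [-3.131, -0.167, -0.046]
force: [0.2, 0.3, 0.7]
width: 0.116
```

```bash
cat > rk.py <<'E'
from h import *
np.set_printoptions(precision=1,suppress=True)
o=arm.observe(); print(o["clock"],o["position"]*1000,o["force"],o["width"])
C=np.array([695.5,-153.5]); u=np.array([np.cos(.09),np.sin(.09)]); w=np.array([-u[1],u[0]])
for n in("top","side"):
    im,d=grab(n); W=cloud(n,d)*1000; z=W[...,2]; a=(W[...,:2]-C)@u; l=(W[...,:2]-C)@w
    m=(d>0)&(abs(z-52)<5)&(abs(l)<18)&(a>-160)&(a<80); print(n,m.sum(),"cass top along",np.percentile(a[m],[1,5,95,99]),"z",np.median(z[m]))
    f=(d>0)&(abs(z-60)<6)&(abs(abs(l)-28)<8)&(abs(a)<110); print("   rack along",np.percentile(a[f],[1,99]))
    m=(d>0)&(abs(z-52)<5)&(abs(l)<40)&(a<-75)&(a>-160); print("   stickout rect",rect(W[m]/1000) if m.sum()>5 else m.sum(),"lat",np.percentile(l[m],[3,97]) if m.sum()>5 else "")
E
python3 rk.py
```

```text
44.2 [ 532.7 -168.8  105.5] [0.2 0.3 0.7] 0.11577199078016479
top 541 cass top along [-113.4  -93.8   41.3   66.1] z 51.495443071126374
   rack along [-64.8  66.3]
   stickout rect (array([ 598.4, -161.5]), array([44.6, 46.9]), 4.64) lat [-18.9  23.3]
side 723 cass top along [-96.5 -89.3  45.7  69.5] z 53.28729989902377
   rack along [-87.   69.6]
   stickout rect (array([ 606.1, -166. ]), array([30.1, 52.5]), 5.74) lat [-28.2  19.1]
```

Request:
carry_out([
  [0, 0, 0, 0, 0],
  [0, 0, 0, 0, 0],
  [1, 0.09, 0, 0, 0],
  [1.8, 0.16, 0, 0, 0],
  [2.4, 0.22, 0, 0, 0],
  [2.8, 0.25, 0, 0, 0],
  [3.2, 0.29, 0, 0, 0],
  [3.4, 0.31, 0, 0, 0],
  [3.6, 0.32, 0, 0, 0],
  [3.6, 0.32, 0, 0, 0],
])

```text
clock: 45.3
position: [0.5693, -0.1659, 0.1072]
ee_rot: [-3.132, -0.167, -0.049]
force: [-3.0, 0.1, 1.3]
width: 0.01
```

Request:
carry_out([
  [0.2, 0.02, 0, 0, 0],
  [0.4, 0.03, 0, 0, 0],
  [0.6, 0.05, 0, 0, 0],
  [0.8, 0.07, 0, 0, 0],
  [0.8, 0.07, 0, 0, 0],
])

```text
clock: 45.8
position: [0.5704, -0.1659, 0.1059]
ee_rot: [-3.131, -0.164, -0.027]
force: [-25.2, -0.3, 18.6]
width: 0.003
```

The cassette hit the back stop (25 N, no further travel) within about 2 mm of the predicted home. I'm backing off clear and checking.

Request:
carry_out([
  [-1, -0.1, 0, 0, 0],
  [-3, -0.3, 0, 0, 0],
  [-4, -0.4, 4, 0, 0],
  [-6, -0.4, 8, 0, 0],
  [-10, 0, 12, 0, 0],
  [-13, 3, 16, 0, 0],
  [-15, 6, 20, 0, 0],
  [-16, 9, 22, 0, 0],
  [-16, 11, 22, 0, 0],
  [-16, 11, 22, 0, 0],
])

```text
clock: 46.8
position: [0.4109, -0.0526, 0.3278]
ee_rot: [-3.131, -0.172, -0.035]
force: [0.9, -0.1, -0.4]
width: 0.004
```

```bash
python3 rk.py; python3 - <<'E'
from h import *
T,d=grab("top","t14.png"); W=cloud("top",d)
m=(d>0)&seg(T,(8,150,120),(20,255,255))&(abs(W[...,1]-.297)<.11)&(abs(W[...,2]-.209)<.01); print("closure",rect(W[m]))
S,_=grab("side")
cv2.imwrite('pics/s14c.png',cv2.cvtColor(cv2.resize(S[80:400,210:500],None,fx=1.85,fy=1.85,interpolation=cv2.INTER_CUBIC),cv2.COLOR_RGB2BGR))
E
```

```text
46.8 [410.9 -52.6 327.8] [ 0.9 -0.1 -0.4] 0.003773817038850771
top 699 cass top along [-114.7 -108.    57.2   64.9] z 51.44914193192082
   rack along [-68.8  66.3]
   stickout rect (array([ 600.1, -161.9]), array([41.3, 50.1]), 4.98) lat [-23.   23.4]
side 905 cass top along [-111.1 -105.9   61.5   69. ] z 53.15161344046218
   rack along [-102.6   70.1]
   stickout rect (array([ 602.3, -165.2]), array([37.7, 52.7]), 5.05) lat [-28.   20.5]
closure (array([490.3, 299.3]), array([163.5,  79.3]), 88.68)
```

View pics/s14c.png

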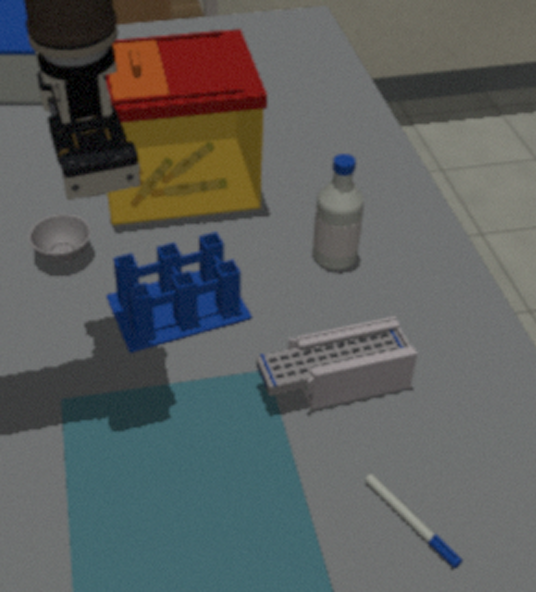

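The cassette sits in the upper slot with about 50 mm standing out (53 mm expected). The closure is over the mouth, centred at x 490.3 mm against the mouth's 490.2. The bottle, bowl and marker haven't moved, and the arm is clear. Handing in.

```bash
python3 -c "
from cell import arm
print(arm.sign_off())"
```

```text
the job is handed in; nothing more can be done
None
```

I handed the job in at about 47 s on the robot clock. There is no verdict from the system, so what follows rests on my own checks.

- **Pens:** I found five, four in the stand and one lying on the drape. The stand pens were lowered through the flap and released. The lying pen was laid on the flap and pushed through with closed fingers. The last view before closing showed the stand and drape empty, pens lying in the tub and the flap flat and shut.
- **Closure:** I pushed it until it hit its stop (28 N). The top camera puts it at x 490.3 mm, against 490.2 mm for the mouth centre.
- **Cassette:** I slid it into the upper slot and pushed it until it hit the back stop (25 N). About 50 mm stands out of the rack (53 mm expected), it lies straight to within about 1°, and it was at rest.
- **Bystanders:** The bottle, bowl and marker looked unmoved, and the arm was clear of everything.

**Checks that were weaker or disagreed:**
- The two cameras differ by 2–5 mm, so I used their average.
- In the final view the gripper hid part of the tub and overlapping pens made the count unclear, so "five in" rests on five confirmed insertions rather than a clean count.
- I could not recheck the flap once the closure covered it.

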